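# Open the board rack's sprung gate and hold it wide

## Robot

A 6-joint arm with a two-finger parallel gripper is mounted at the origin on the work surface. World frame = base frame: x ahead of the robot, y to its left, z up, the work surface at z = 0. Lengths are in m, angles in rad, forces in N, time in s.
With the tool pointing down it reaches from about 0.35 to 0.85 m from the base axis. Payload 8.1 kg.
Tool frame: the origin (TCP) lies on the centre line of the jaws, within the pads' length; the fingertips stand 14 mm ahead of it and the grasp point (between the pads) lies 5 mm behind it; z points along the fingers, y is the direction in which the jaws open and shut (so a half turn about z gives the same grasp; the last joint's range is limited). The gripper opens to 93 mm and grips with 3 to 60 N. Pads are 15 mm wide; open, the fingers measure 128 mm over their backs; the gripper's body (75 mm by 188 mm) begins 65 mm behind the grasp point.
Start: joints at [-1.256, 0.13, 1.488, -0, 1.523, -0.085], TCP at [0.234, -0.553, 0.233] pointing down, gripper open.
Joint ranges: [-2.96, 2.96], [-0.89, 2.26], [0.02, 2.5], [-1.34, 4.48], [0, 2.73], [-2.66, 2.66]. Speed limits (rad/s): [2.39, 2.39, 2.79, 3.14, 3.14, 3.14].

## Interface

Orientations are given as a rotation vector (axis times angle).
In Python, from plant import robot gives the robot as it stands.
- The arm moves only by the tool jog_arm, never from a script. Its argument "steps" is a list of rows, each a list of 7 numbers: the closure, from 0 (fully open) to 1 (shut), then the shift along the tool's x, y, z in m, then the turn, a rotation vector about the tool's x, y, z in rad. In form: [[jaw, tx, ty, tz, rx, ry, rz], ...]. A call has 1 to 5 rows; each row is the pose to reach, as a shift and turn from the pose measured when the call began, along the tool's axes at that moment; what a row does not reach only later rows make up. A row lasts 1/8 s, in which the tool goes at most 62.5 mm and 10.7 degrees, less where a joint would pass 70% of its speed; a pose out of reach is approached as far as the arm can. A call with a gripper value outside its range is refused whole. The fingers move at their own pace and stop on an object; "force" is the grip in N (left out, the last holds). Time passes only in rows, so rows that repeat a pose let the fingers close. It gives the time, the measured TCP pose, the force and the opening at its end, in the units of the state.
- robot.read_state(): the state, without advancing time (a new reading comes with each control period).
- robot.read_camera(name): name is "side" or "top"; returns a dict with "image" (420x560x3 uint8, red, green, blue), "mtx" (3x3 intrinsics, pixels), "extrinsics" (4x4, takes a point from camera to world coordinates). Camera axes: x right, y down, z forward; pixel columns grow to the right and rows downward; lengths in m; the calibration is good to about 2 mm. A picture is of the moment at which its call begins. There is no depth.
- robot.close_job(): hands the job in, once; it reports no verdict.
The state is a dict: "t": time; "q": joint angles; "dq": joint speeds; "joint_torque": joint torques, N m; "tool_pos": TCP position; "orientation": TCP orientation; "force": force on the tool from outside, world axes, zero at the start; "wrist_torque": the same for the moment, N m; "opening": finger opening in m.
Only numpy, scipy, OpenCV 4.12 (cv2) and the standard library are available. Lean on these libraries where they do the work, as an engineer would, in place of code of your own. Each camera call takes 0.05 s, during which the arm holds its last target.

## Task

Open the gate of the circuit-board rack so that a colleague can draw a board out: first squeeze together the two tabs of the catch nearer the gate's hinge until they are home, and only then those of the catch nearer the gate's free end; they stay in. Then take the gate by its upright handle, swing it out past its stiff point until it stands about square to the rack's front, and finish while still holding it wide open there, for its spring pulls it back if you let go. Leave the other things on the bench where they are.

Things in the scene. Friction and masses are not known exactly. Their poses are not given: they have to be found in the camera images.
- rack: circuit-board rack, 200 x 340 x 130 mm (depth x width x height), fixed. Origin: centre of its footprint, bench height; x from the gated front to the back, y along the front toward the gate's hinge, z up. A black header bar on top of the front, its flat top 130 mm above the bench, carries two squeeze catches of the same make
- hinge_catch_mid (a point): middle of the squeeze catch nearer the gate's hinge, 155 mm above the bench: a good height to squeeze (fingertips not below 133 mm). Axes as the rack's. Two upright tabs, one either side along the rack's y: outer faces 60 mm apart when out, 36 when home; each 24 mm wide (rack's x), 8 thick, 133 to 175 mm above the bench. Squeezing them together to the stop frees the catch
- free_catch_mid (a point): the same point of the other squeeze catch, the one nearer the gate's free end, 150 mm from the first along the rack's -y; same size and action. On both catches the tabs stay in once squeezed home
- hinge_catch_l (a joint): upright ribbed grey tab of the hinge-end catch, on the +y (hinge) side of that catch. Value 0 = fully out, up to 0.012 m = pushed 12 mm in toward the catch's middle. A stiff slide (about 4 N), no spring: it stays where it is left
- hinge_catch_r (a joint): upright ribbed grey tab of the hinge-end catch, on the -y (free-end) side of that catch. Value 0 = fully out, up to 0.012 m = pushed 12 mm in toward the catch's middle. A stiff slide (about 4 N), no spring: it stays where it is left
- free_catch_l (a joint): upright ribbed grey tab of the free-end catch, on the +y (hinge) side of that catch. Value 0 = fully out, up to 0.012 m = pushed 12 mm in toward the catch's middle. A stiff slide (about 4 N), no spring: it stays where it is left
- free_catch_r (a joint): upright ribbed grey tab of the free-end catch, on the -y (free-end) side of that catch. Value 0 = fully out, up to 0.012 m = pushed 12 mm in toward the catch's middle. A stiff slide (about 4 N), no spring: it stays where it is left
- gate (a joint): steel gate of bars over the rack's front, 310 mm wide, 30 to 147 mm above the bench. 0 shut, grows opening, 1.57 square to the front, stop 1.75. A catch hooks it until both its tabs are in 8 mm. A spring pulls it shut (up to 0.4 N m); a sprung roller makes a stiff bump from about 0.5 to 1 rad (some 7 N at the handle). Let go when wide, it swings back to 1 rad or less
- gate_handle (a point): grip point, 170 mm above the bench, on the axis of the gate's handle: upright black round sleeve, 14 mm across, 134 to 190 mm above the bench, thin 17 mm cap to 194, midway along the gate and between the catches. The sleeve turns freely: pinched from above it can be carried round without turning the hand. Axes the rack's when shut, turning with the gate, clockwise from above
- gate_hinge (a point): point on the gate's upright hinge axis at the handle's height, fixed to the rack; the handle goes round it at 155 mm radius, at the start it lies 155 mm from it along the rack's -y and moves off along the rack's -x
- loose_board: bystander: loose green circuit board lying flat, 100 x 70 x 14 mm, in front of the rack, low enough for the gate to pass over; origin at the centre of its underside
- tweezers: bystander: steel tweezers lying flat in front of the rack, 110 x 11 x 6 mm, the gate passes over; origin under their centre
- solder_spool: bystander: spool of solder standing on end beside the rack, 60 mm across, 50 mm high; origin under its centre
- wire_spool: bystander: spool of copper wire standing on end, 68 mm across, 55 mm high; origin under its centre
- flux_jar: bystander: small closed jar, 48 mm across, 45 mm high; origin under its centre
- screwdriver: bystander: screwdriver lying on the bench, about 200 mm long; origin under its centre
- meter: bystander: black hand-held meter lying flat, 150 x 80 x 39 mm; origin under its centre

How it is judged:
By the outcome, as a careful person would: the job done as asked, in the order asked, and still so for the second after the job is handed in, while the arm keeps its last pose, push and grip.
It also fails if it takes over 61 s, if anything falls off the work surface, if the arm or the gripper's body presses on something with over 40 N, if the wrist force passes 120 N, or if a joint passes its speed limit or range.

## Working session

There is one attempt and no reset: what is moved stays moved. The work goes in short steps, Python scripts to look and compute and a tool call to move; the robot and the scene stay as the last step left them, time stands still between calls to the robot, and variables do not carry over. Pictures are saved under pics/ and viewed, and the job is handed in when it is done.

Besides the shell and the picture viewer there is one more tool, called after ">>>" as a command line: name --pt "numbers of a row" for each row, then --argument value for the rest. jog_arm: Moves the arm, as the interface text tells. Its arguments: {"type":"object","properties":{"steps":{"type":"array"},"force":{"type":"number"}},"required":["steps"]}

```bash
mkdir -p pics; ls; python3 - <<'E'
from plant import robot
import cv2,numpy as np
s=robot.read_state()
print({k:np.round(v,3).tolist() for k,v in s.items()})
for n in("top","side"):
    c=robot.read_camera(n); cv2.imwrite(f"pics/{n}0.png",c["image"][:,:,::-1]); np.savez(f"{n}0.npz",**c)
    print(n,np.round(c["mtx"],1).tolist(),np.round(c["extrinsics"],3).tolist())
E
```

```text
pics
{'t': 0.0, 'q': [-1.256, 0.131, 1.489, -0.0, 1.523, -0.085], 'dq': [-0.001, -0.002, -0.001, -0.001, -0.0, -0.0], 'joint_torque': [0.0, -55.985, -49.176, 0.077, 0.036, -0.0], 'tool_pos': [0.233, -0.552, 0.232], 'orientation': [-3.077, -0.623, 0.0], 'force': [0.788, 0.223, -0.566], 'wrist_torque': [-0.024, 0.007, 0.072], 'opening': 0.093}
top [[465.1, 0.0, 286.3], [0.0, 465.1, 212.5], [0.0, 0.0, 1.0]] [[-0.031, -0.979, 0.2, 0.265], [-0.999, 0.032, -0.001, 0.04], [-0.005, -0.2, -0.98, 1.421], [0.0, 0.0, 0.0, 1.0]]
side [[482.8, 0.0, 274.7], [0.0, 482.8, 210.1], [0.0, 0.0, 1.0]] [[0.987, -0.127, 0.096, 0.443], [-0.159, -0.765, 0.624, -0.677], [-0.006, -0.631, -0.776, 1.002], [0.0, 0.0, 0.0, 1.0]]
```

View pics/top0.png

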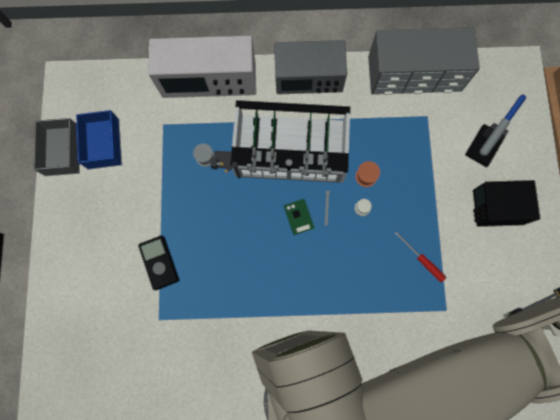

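View pics/side0.png

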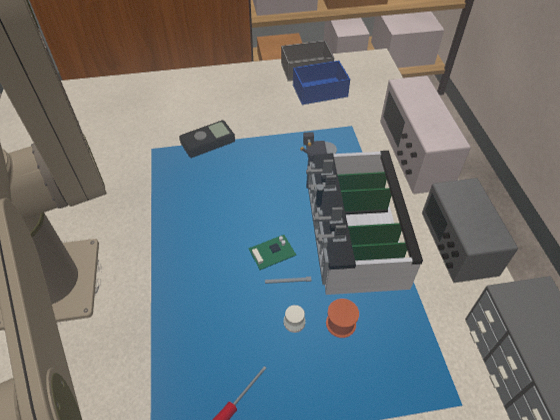

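```bash
python3 - <<'E'
import cv2
a=cv2.imread("pics/top0.png")[95:195,190:360]; cv2.imwrite("pics/topz.png",cv2.resize(a,None,fx=4.6,fy=4.6,interpolation=cv2.INTER_CUBIC))
a=cv2.imread("pics/side0.png")[125:285,280:430]; cv2.imwrite("pics/sidez.png",cv2.resize(a,None,fx=3.7,fy=3.7,interpolation=cv2.INTER_CUBIC))
E
```

```text
(no output)
```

View pics/topz.png

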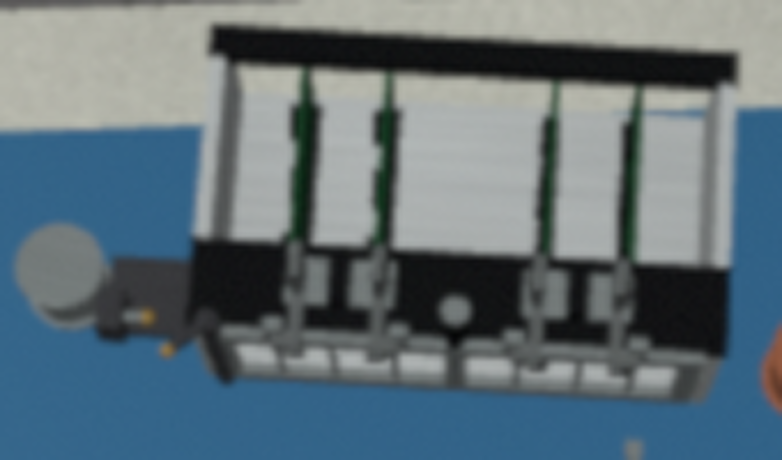

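View pics/sidez.png

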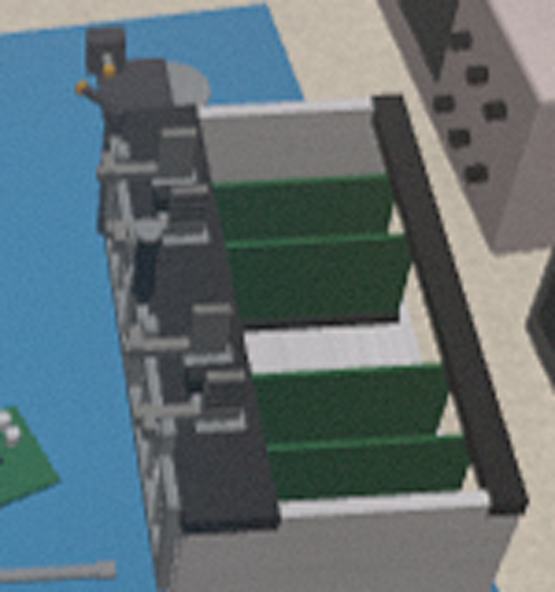

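```bash
cat > h.py <<'E'
import numpy as np
C={n:np.load(f"{n}0.npz") for n in("top","side")}
def ray(n,u,v):
    c=C[n];E=c["extrinsics"];d=E[:3,:3]@np.linalg.solve(c["mtx"],[u,v,1]);return E[:3,3],d/np.linalg.norm(d)
def onz(n,u,v,z):
    o,d=ray(n,u,v);return o+d*(z-o[2])/d[2]
def proj(n,p):
    c=C[n];E=c["extrinsics"];q=c["mtx"]@(E[:3,:3].T@(np.array(p)-E[:3,3]));return q[:2]/q[2]
def tri(a,b):
    (o1,d1),(o2,d2)=a,b
    t=np.linalg.lstsq(np.c_[d1,-d2],o2-o1,rcond=None)[0];p,q=o1+t[0]*d1,o2+t[1]*d2
    return (p+q)/2,np.linalg.norm(p-q)
zt=lambda X,Y:(190+(X+.5)/4.6-.5,95+(Y+.5)/4.6-.5)
zs=lambda X,Y:(280+(X+.5)/3.7-.5,125+(Y+.5)/3.7-.5)
E
python3 - <<'E'
from h import *
np.set_printoptions(precision=4,suppress=True)
for n,(X,Y) in dict(bl=(193,240),br=(732,267),fr=(722,357)).items(): print(n,onz("top",*zt(X,Y),.13)[:2])
for n,(X,Y) in dict(fr=(183,525),br=(280,520),bl=(195,105)).items(): print("s",n,onz("side",*zs(X,Y),.13)[:2])
print("cap",onz("top",*zt(456,310),.194),onz("side",*zs(148,230),.194),tri(ray("top",*zt(456,310)),ray("side",*zs(148,230))))
for n,(X,Y) in dict(t1=(315,280),t2=(365,285),t3=(557,293),t4=(603,297)).items(): print(n,onz("top",*zt(X,Y),.175)[:2],onz("top",*zt(X,Y),.133)[:2])
for n,(X,Y) in dict(t1=(178,133),t2=(188,195),t3=(210,310),t4=(223,378)).items(): print("s",n,onz("side",*zs(X,Y),.175)[:2])
E
```

```text
bl [0.7291 0.1913]
br [ 0.6998 -0.1492]
fr [ 0.641  -0.1395]
s fr [ 0.6409 -0.1471]
s br [ 0.6967 -0.1529]
s bl [0.728  0.1873]
cap [0.6568 0.0267 0.194 ] [0.6538 0.0231 0.194 ] (array([0.6563, 0.0266, 0.1905]), np.float64(0.0030740414679373148))
t1 [0.6848 0.1118] [0.6989 0.1142]
t2 [0.6806 0.0814] [0.6946 0.0828]
t3 [ 0.6716 -0.0353] [ 0.6853 -0.0378]
t4 [ 0.6681 -0.0631] [ 0.6817 -0.0666]
s t1 [0.6964 0.1192]
s t2 [0.6901 0.0644]
s t3 [ 0.6813 -0.0294]
s t4 [ 0.6766 -0.0803]
```

```bash
cat > ov.py <<'E'
import sys,cv2
from h import *
hx,hy,yaw,dx=map(float,sys.argv[1:5]);tag=sys.argv[5]
c,s=np.cos(yaw),np.sin(yaw)
X=np.array([c,s]);Y=np.array([-s,c])
for n,(r0,r1,c0,c1) in dict(top=(135,185,225,355),side=(145,260,295,355)).items():
    f=6 if n=="top" else 5
    a=C[n]["image"][r0:r1,c0:c1,::-1];a=cv2.resize(a,None,fx=f,fy=f,interpolation=cv2.INTER_CUBIC)
    b=cv2.convertScaleAbs(a,alpha=1.8,beta=20);o=b.copy()
    P=lambda x,y,z:tuple(int(k) for k in np.round((proj(n,[*(np.array([hx,hy])+x*X+y*Y),z])-[c0,r0]+.5)*f-.5))
    cv2.circle(o,P(0,0,.194),3,(0,0,255),1)
    for m in(-.075,.075):
        for sg in(-1,1):
            for z,col in((.175,(0,255,255)),(.133,(255,0,255))):
                pts=[P(dx+i,m+sg*j,z) for i,j in((-.012,.03),(.012,.03),(.012,.022),(-.012,.022))]
                cv2.polylines(o,[np.array(pts)],True,col,1)
    cv2.imwrite(f"pics/{n}_{tag}.png",np.vstack([b,o]) if n=="top" else np.hstack([b,o]))
E
python3 ov.py .655 .025 -.088 .03 a
```

```text
(no output)
```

View pics/top_a.png

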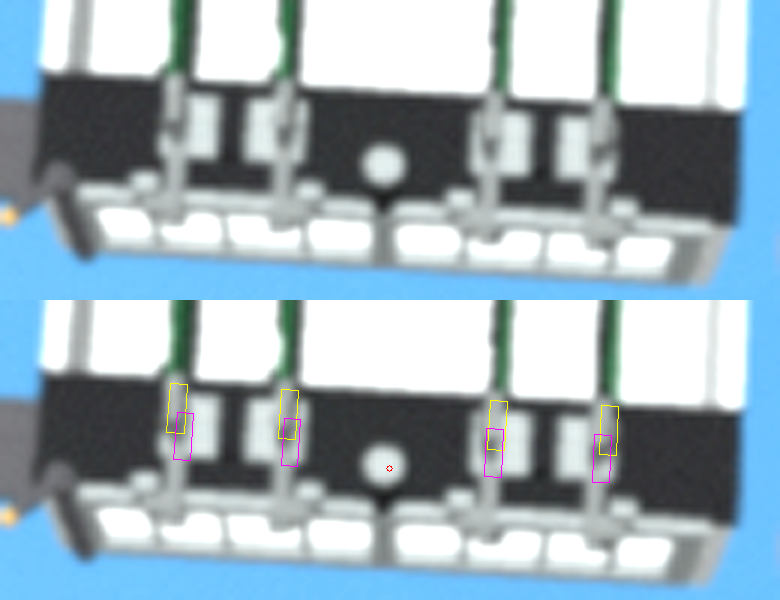

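View pics/side_a.png

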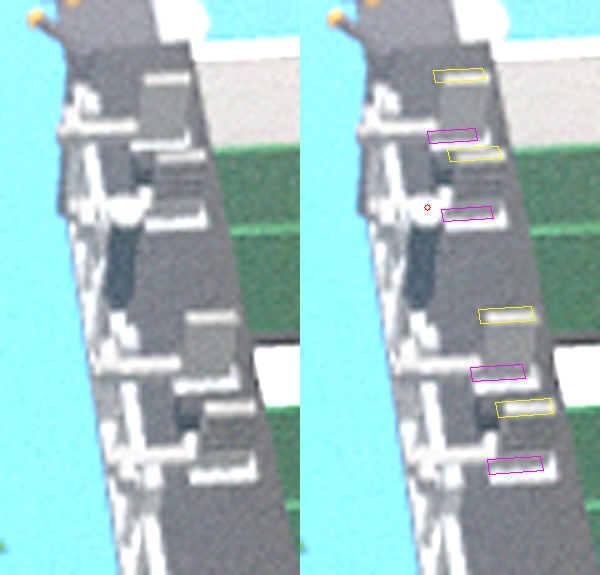

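```bash
cat > rel.py <<'E'
# usage: rel.py x y z yawdeg -> shift+turn in tool axes (tool y along (-sin yaw, cos yaw), or the opposite, nearest)
import sys;from plant import robot;import numpy as np
from scipy.spatial.transform import Rotation as R
np.set_printoptions(precision=4,suppress=True)
s=robot.read_state();r=R.from_rotvec(s["orientation"]);p=np.array(s["tool_pos"])
print("t",s["t"],"pos",p,"F",s["force"],"M",s["wrist_torque"],"open",s["opening"],"q",s["q"]);print(r.as_matrix())
if len(sys.argv)>4:
    x,y,z,w=map(float,sys.argv[1:]);w=np.radians(w);best=None
    for k in(1,-1):
        Y=k*np.array([-np.sin(w),np.cos(w),0]);Z=np.array([0,0,-1.]);M=np.c_[np.cross(Y,Z),Y,Z]
        v=(r.inv()*R.from_matrix(M)).as_rotvec()
        if best is None or np.linalg.norm(v)<np.linalg.norm(best):best=v
    print("shift",r.inv().apply(np.array([x,y,z])-p),"turn",best,"deg",np.degrees(best))
E
python3 rel.py .6945 .0978 .26 -5.04
```

```text
t 0.1 pos [ 0.2334 -0.5522  0.2317] F [0.476  0.1639 1.4969] M [-0.0069 -0.0581  0.0171] open 0.09290570950878502 q [-1.2564  0.1311  1.4892 -0.      1.523  -0.0854]
[[ 0.9211  0.3892 -0.0005]
 [ 0.3892 -0.9211  0.0016]
 [ 0.0001 -0.0017 -1.    ]]
shift [ 0.6777 -0.4193 -0.0275] turn [-0.0017  0.0003  0.4878] deg [-0.0961  0.0169 27.947 ]
```

>>> jog_arm --pt "0.16 0.02 -0.012 -0.03 0 0 0.05" --pt "0.16 0.07 -0.043 -0.04 0 0 0.12" --pt "0.16 0.12 -0.074 -0.04 0 0 0.2" --pt "0.16 0.17 -0.105 -0.04 0 0 0.3" --pt "0.16 0.22 -0.136 -0.04 0 0 0.4" --force 20

```text
t: 0.72
tool_pos: [0.3838, -0.3396, 0.2716]
orientation: [-3.14, 0.006, 0.001]
force: [1.3, 0.1, 0.2]
opening: 0.078
```

```bash
python3 rel.py .6945 .0978 .26 -5.04
```

```text
t 0.725 pos [ 0.3838 -0.3396  0.2716] F [1.2546 0.1089 0.2194] M [ 0.0617 -0.0456 -0.0009] open 0.07802966367150889 q [-0.825  -0.1197  1.6687  0.0008  1.5945  0.7496]
[[ 1.     -0.0038 -0.0008]
 [-0.0038 -1.      0.0019]
 [-0.0008 -0.0019 -1.    ]]
shift [ 0.3091 -0.4385  0.0122] turn [-0.0019  0.0008  0.0842] deg [-0.1089  0.0486  4.8227]
```

>>> jog_arm --pt "0.16 0.03 -0.043 0 0 0 0.03" --pt "0.16 0.065 -0.092 0 0 0 0.06" --pt "0.16 0.1 -0.142 0 0 0 0.084" --pt "0.16 0.135 -0.192 0 0 0 0.084" --pt "0.16 0.17 -0.241 0 0 0 0.084"

```text
t: 1.35
tool_pos: [0.5554, -0.0973, 0.2716]
orientation: [-3.137, 0.138, 0.002]
force: [0.3, -0.9, 0.4]
opening: 0.078
```

```bash
python3 rel.py .6945 .0978 .24 -5.04
```

```text
t 1.35 pos [ 0.5554 -0.0973  0.2716] F [ 0.3089 -0.9307  0.397 ] M [ 0.0073 -0.0258 -0.0277] open 0.07799341534713304 q [-0.2654  0.0207  1.5328  0.0016  1.5896  1.3931]
[[ 0.9962 -0.0876 -0.0011]
 [-0.0876 -0.9962  0.0019]
 [-0.0012 -0.0018 -1.    ]]
shift [ 0.1215 -0.2065  0.0318] turn [-0.0018  0.0012  0.0003] deg [-0.1037  0.0699  0.0148]
```

>>> jog_arm --pt "0.16 0.03 -0.05 0 0 0 0" --pt "0.16 0.06 -0.1 0 0 0 0" --pt "0.16 0.09 -0.15 0.005 0 0 0" --pt "0.16 0.1215 -0.2065 0.02 0 0 0" --pt "0.16 0.1215 -0.2065 0.03 0 0 0"

```text
t: 1.98
tool_pos: [0.6947, 0.1018, 0.2382]
orientation: [-3.137, 0.131, 0.008]
force: [-0.7, 0.2, -1.1]
opening: 0.0782
```

```bash
cat > look.py <<'E'
import sys,cv2
from plant import robot;import numpy as np
tag=sys.argv[1]
for n,(r0,r1,c0,c1) in dict(top=(90,230,180,380),side=(110,290,260,440)).items():
    c=robot.read_camera(n);np.savez(f"{n}_{tag}.npz",**c)
    f=4 if n=="top" else 3.3
    a=cv2.resize(c["image"][r0:r1,c0:c1,::-1],None,fx=f,fy=f,interpolation=cv2.INTER_CUBIC)
    cv2.imwrite(f"pics/{n}_{tag}.png",cv2.convertScaleAbs(a,alpha=1.6,beta=15))
E
python3 look.py b; python3 rel.py .6945 .0978 .24 -5.04
```

```text
t 2.075 pos [0.6933 0.0984 0.2384] F [ 0.9927 -0.7667  0.1668] M [0.0381 0.0187 0.0154] open 0.0782388221234859 q [0.0669 0.408  1.1508 0.0016 1.5887 1.7239]
[[ 0.9963 -0.0861 -0.0061]
 [-0.0861 -0.9963  0.0012]
 [-0.0062 -0.0007 -1.    ]]
shift [ 0.0012  0.0005 -0.0016] turn [-0.0007  0.0062  0.0018] deg [-0.0378  0.3564  0.1009]
```

View pics/side_b.png

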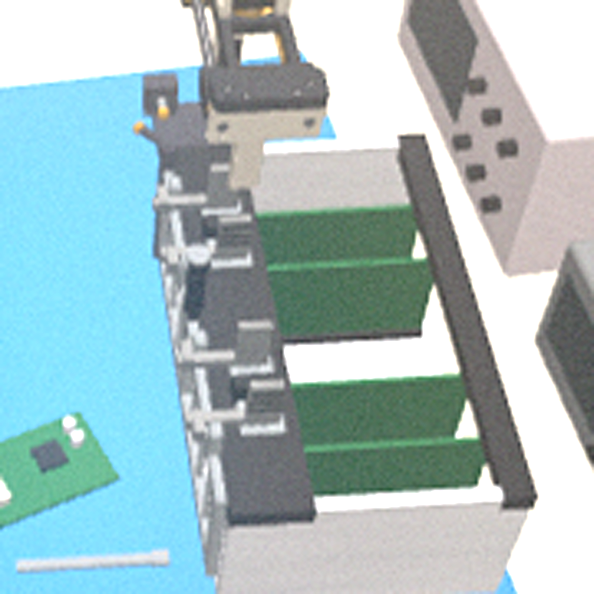

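View pics/top_b.png

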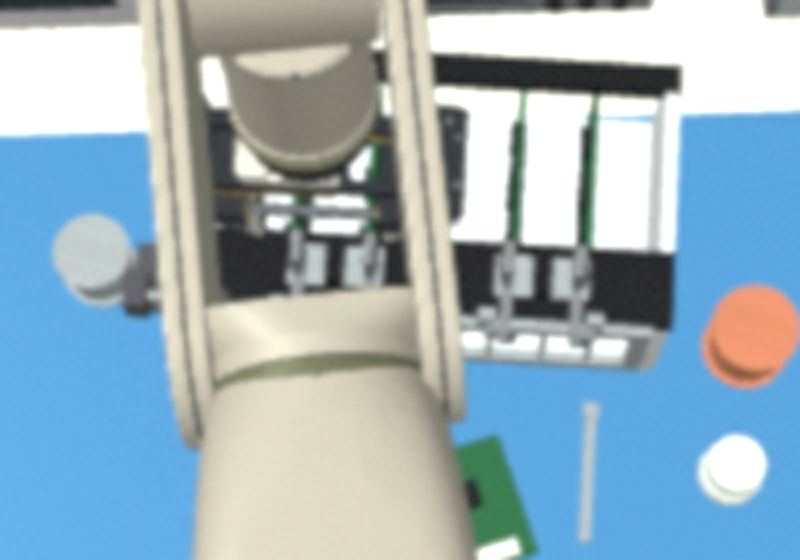

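```bash
python3 - <<'E'
from h import *
print(onz("top",180+314/4,90+213/4,.224), [proj("top",[.6933+.039*.088*k,.0984+.039*k,.224])*4-[720,360] for k in(1,-1)])
print([onz("top",180+x/4,90+245/4,.175) for x in(297,373)])
E
```

```text
[0.70287871 0.10717773 0.224     ] [array([269.53495448, 223.03647813]), array([385.01960404, 229.0386504 ])]
[array([0.69755544, 0.12235041, 0.175     ]), array([0.69578288, 0.06897278, 0.175     ])]
```

```bash
python3 - <<'E'
from h import *
import cv2
for d in(.039,.0565):
  for k in(-.0075,.0075): print(d,k,(proj("side",[.6933-.088*d+k,.0984-d,.224])-[260,110])*3.3)
E
python3 - <<'E'
import cv2,numpy as np
for n,(r0,r1,c0,c1) in dict(top=(125,185,225,300),side=(130,190,300,360)).items():
    a=np.load(f"{n}_b.npz")["image"][r0:r1,c0:c1,::-1]
    cv2.imwrite(f"pics/{n}_bz.png",cv2.convertScaleAbs(cv2.resize(a,None,fx=9,fy=9,interpolation=cv2.INTER_CUBIC),alpha=1.5))
E
```

```text
0.039 -0.0075 [229.18382183 179.68329108]
0.039 0.0075 [250.6389662  177.09440546]
0.0565 -0.0075 [232.91745499 198.26642077]
0.0565 0.0075 [254.58815408 195.62602871]
```

View pics/side_bz.png

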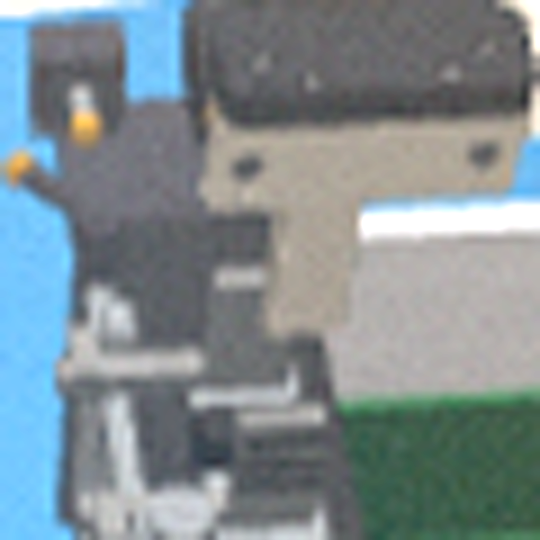

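View pics/top_bz.png

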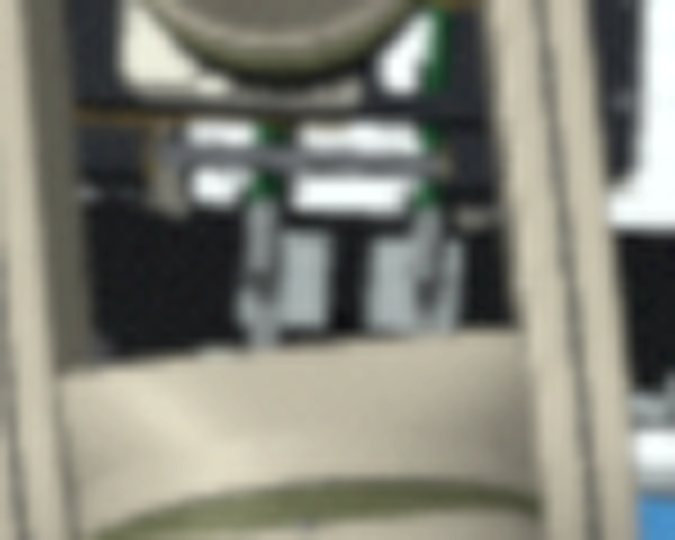

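>>> jog_arm --pt "0.16 0.001 0 0.025 0 0.006 0" --pt "0.16 0.001 0 0.05 0 0.006 0" --pt "0.16 0.001 0 0.07 0 0.006 0" --pt "0.16 0.001 0 0.082 0 0.006 0" --pt "0.16 0.001 0 0.082 0 0.006 0"

```text
t: 2.7
tool_pos: [0.6933, 0.0978, 0.1558]
orientation: [-3.138, 0.136, 0.002]
force: [0.1, 0.4, -0.1]
opening: 0.0779
```

```bash
python3 look.py c;python3 rel.py .6945 .0978 .155 -5.04; python3 - <<'E'
import cv2,numpy as np
for n,(r0,r1,c0,c1) in dict(side=(130,190,300,360)).items():
    a=np.load(f"{n}_c.npz")["image"][r0:r1,c0:c1,::-1]
    cv2.imwrite(f"pics/{n}_cz.png",cv2.convertScaleAbs(cv2.resize(a,None,fx=9,fy=9,interpolation=cv2.INTER_CUBIC),alpha=1.5))
E
```

```text
t 2.8 pos [0.6944 0.0982 0.1576] F [ 0.0806 -0.7547  0.6261] M [ 0.0607 -0.0033  0.0704] open 0.07812017121771819 q [0.0671 0.4413 1.2558 0.0007 1.4432 1.7243]
[[ 0.9963 -0.0864  0.0013]
 [-0.0864 -0.9963  0.0008]
 [ 0.0012 -0.0009 -1.    ]]
shift [0.0002 0.0004 0.0026] turn [-0.0009 -0.0012  0.0015] deg [-0.0493 -0.069   0.0848]
```

View pics/side_cz.png

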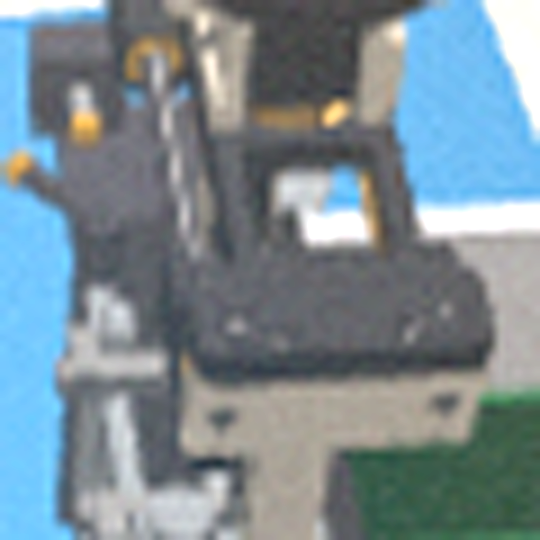

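View pics/top_c.png

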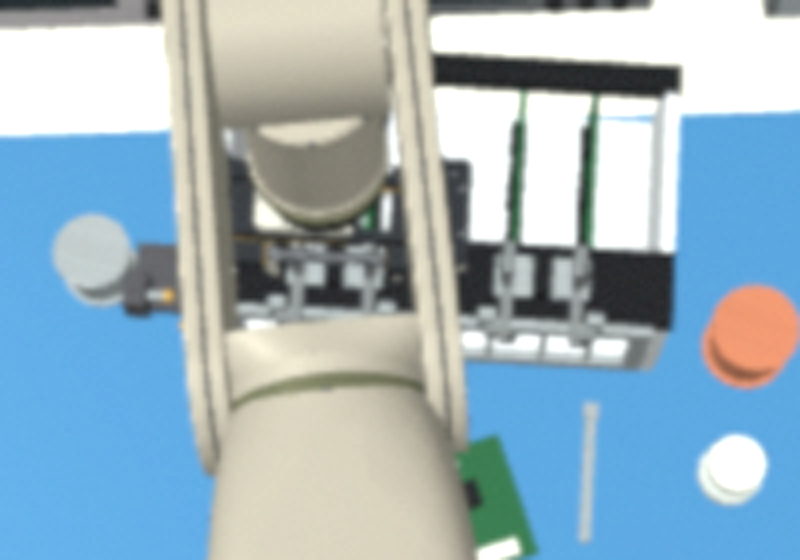

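>>> jog_arm --pt "0.35 0 0 0.001 0 0 0" --pt "0.5 0 0 0.001 0 0 0" --pt "0.65 0 0 0.001 0 0 0" --pt "0.7 0 0 0.001 0 0 0" --pt "0.7 0 0 0.001 0 0 0" --force 20

```text
t: 3.42
tool_pos: [0.6949, 0.0992, 0.1573]
orientation: [-3.136, 0.135, -0.004]
force: [1.0, 4.4, 5.3]
opening: 0.0357
```

```bash
python3 rel.py .6945 .0978 .155 -5.04
```

```text
t 3.425 pos [0.6949 0.0992 0.1573] F [1.0275 4.4463 5.292 ] M [0.8471 0.0109 0.0045] open 0.0357002424702624 q [0.0677 0.4415 1.256  0.0022 1.4412 1.7242]
[[ 0.9963 -0.0859  0.0028]
 [-0.0859 -0.9963  0.0024]
 [ 0.0026 -0.0026 -1.    ]]
shift [-0.0002  0.0015  0.0023] turn [-0.0026 -0.0026  0.002 ] deg [-0.1516 -0.1494  0.1133]
```

>>> jog_arm --pt "0.75 0 -0.001 0 0 0 0" --pt "0.75 0 -0.001 0 0 0 0" --pt "0.75 0 -0.001 0 0 0 0" --force 30

```text
t: 3.8
tool_pos: [0.6949, 0.0993, 0.1574]
orientation: [-3.137, 0.136, -0.004]
force: [-1.1, -5.3, 4.0]
opening: 0.035
```

>>> jog_arm --pt "0.5 0 0 0 0 0 0" --pt "0.3 0 0 0 0 0 0" --pt "0.2 0 0 0 0 0 0" --pt "0.2 0 0 0 0 0 0"

```text
t: 4.3
tool_pos: [0.6948, 0.0996, 0.1572]
orientation: [-3.137, 0.136, -0.003]
force: [-0.5, -0.2, -0.8]
opening: 0.0704
```

>>> jog_arm --pt "0.2 0 0 -0.02 0 0 0" --pt "0.2 0 0 -0.06 0 0 0" --pt "0.2 0 0 -0.085 0 0 0" --pt "0.2 0 0 -0.085 0 0 0"

```text
t: 4.8
tool_pos: [0.6965, 0.0996, 0.2472]
orientation: [-3.136, 0.135, -0.015]
force: [0.4, 0.0, -0.5]
opening: 0.0745
```

```bash
python3 rel.py .682 -.05 .24 -5.04; python3 look.py d; python3 - <<'E'
import cv2,numpy as np
for n,(r0,r1,c0,c1) in dict(side=(130,190,300,360)).items():
    a=np.load(f"{n}_d.npz")["image"][r0:r1,c0:c1,::-1]
    cv2.imwrite(f"pics/{n}_dz.png",cv2.convertScaleAbs(cv2.resize(a,None,fx=9,fy=9,interpolation=cv2.INTER_CUBIC),alpha=1.5))
E
```

```text
t 4.8 pos [0.6965 0.0996 0.2472] F [ 0.3897  0.0477 -0.4625] M [0.0751 0.0232 0.0223] open 0.074528284591477 q [0.0685 0.3989 1.1466 0.0014 1.5864 1.7257]
[[ 0.9962 -0.0862  0.0095]
 [-0.0862 -0.9963  0.002 ]
 [ 0.0093 -0.0028 -1.    ]]
shift [-0.0016  0.1503  0.0067] turn [-0.0029 -0.0093  0.0016] deg [-0.1634 -0.5343  0.094 ]
```

View pics/side_dz.png

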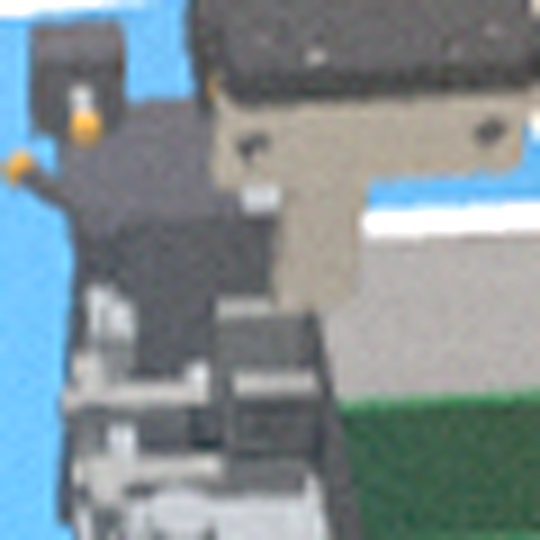

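View pics/top_d.png

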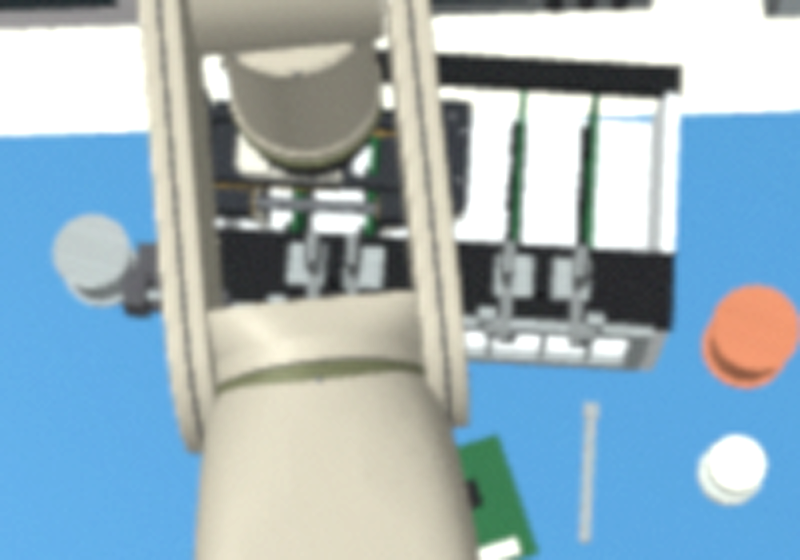

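>>> jog_arm --pt "0.16 -0.001 0.04 0 0 -0.005 0" --pt "0.16 -0.0016 0.09 0 -0.003 -0.009 0.001" --pt "0.16 -0.0016 0.14 0 -0.003 -0.009 0.001" --pt "0.16 -0.0016 0.15 0 -0.003 -0.009 0.001" --pt "0.16 -0.0016 0.15 0.01 -0.003 -0.009 0.001" --force 20

```text
t: 5.52
tool_pos: [0.6801, -0.0502, 0.2313]
orientation: [3.138, -0.139, -0.01]
force: [-0.5, -0.2, 0.3]
opening: 0.0781
```

```bash
python3 rel.py .6818 -.0499 .156 -5.04; python3 look.py e; python3 - <<'E'
import cv2,numpy as np
for n,(r0,r1,c0,c1) in dict(side=(170,250,300,370)).items():
    a=np.load(f"{n}_e.npz")["image"][r0:r1,c0:c1,::-1]
    cv2.imwrite(f"pics/{n}_ez.png",cv2.convertScaleAbs(cv2.resize(a,None,fx=7,fy=7,interpolation=cv2.INTER_CUBIC),alpha=1.5))
E
```

```text
t 5.525 pos [ 0.6801 -0.0502  0.2313] F [-0.4638 -0.1872  0.3199] M [0.0289 0.0383 0.0029] open 0.07811206713898057 q [-0.1482  0.3596  1.2244 -0.0012  1.5642  1.5113]
[[ 0.996  -0.0886 -0.0066]
 [-0.0886 -0.9961 -0.0002]
 [-0.0066  0.0008 -1.    ]]
shift [ 0.0022 -0.0005  0.0753] turn [ 0.0008  0.0066 -0.0007] deg [ 0.0446  0.3784 -0.0426]
```

View pics/side_ez.png

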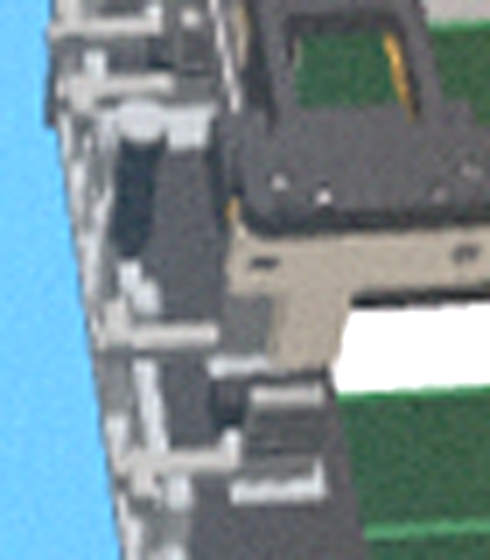

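>>> jog_arm --pt "0.16 0.002 -0.0005 0.025 0 0.006 0" --pt "0.16 0.002 -0.0005 0.05 0 0.006 0" --pt "0.16 0.002 -0.0005 0.068 0 0.006 0" --pt "0.16 0.002 -0.0005 0.074 0 0.006 0" --pt "0.16 0.002 -0.0005 0.074 0 0.006 0"

```text
t: 6.25
tool_pos: [0.6804, -0.0476, 0.1551]
orientation: [3.139, -0.135, -0.007]
force: [0.5, 0.8, -0.2]
opening: 0.0781
```

>>> jog_arm --pt "0.35 0 0 0.001 0 0 0" --pt "0.5 0 0 0.001 0 0 0" --pt "0.65 0 0 0.001 0 0 0" --pt "0.7 0 0 0.001 0 0 0" --pt "0.7 0 0 0.001 0 0 0"

```text
t: 6.88
tool_pos: [0.6808, -0.0499, 0.155]
orientation: [3.135, -0.136, -0.005]
force: [-0.2, -10.0, 3.2]
opening: 0.0357
```

>>> jog_arm --pt "0.75 0 0.001 0 0 0 0" --pt "0.75 0 0.001 0 0 0 0" --pt "0.75 0 0.001 0 0 0 0" --force 30

```text
t: 7.25
tool_pos: [0.6808, -0.0501, 0.1551]
orientation: [3.136, -0.136, -0.005]
force: [1.9, 4.1, 1.9]
opening: 0.0354
```

>>> jog_arm --pt "0.5 0 0 0 0 0 0" --pt "0.3 0 0 0 0 0 0" --pt "0.2 0 0 0 0 0 0" --pt "0.2 0 0 0 0 0 0"

```text
t: 7.75
tool_pos: [0.6807, -0.0503, 0.155]
orientation: [3.136, -0.136, -0.005]
force: [-0.1, 0.2, -0.5]
opening: 0.0705
```

>>> jog_arm --pt "0.2 0 0 -0.02 0 0 0" --pt "0.2 0 0 -0.06 0 0 0" --pt "0.2 0 0 -0.1 0 0 0" --pt "0.2 0 0 -0.1 0 0 0"

```text
t: 8.25
tool_pos: [0.6836, -0.0504, 0.2623]
orientation: [3.135, -0.136, 0.011]
force: [0.4, 0.7, 0.5]
opening: 0.0748
```

```bash
python3 rel.py .655 .026 .24 -5.04; python3 look.py f; python3 - <<'E'
import cv2,numpy as np
for n,(r0,r1,c0,c1) in dict(side=(140,250,290,370)).items():
    a=np.load(f"{n}_f.npz")["image"][r0:r1,c0:c1,::-1]
    cv2.imwrite(f"pics/{n}_fz.png",cv2.convertScaleAbs(cv2.resize(a,None,fx=5.4,fy=5.4,interpolation=cv2.INTER_CUBIC),alpha=1.5))
E
```

```text
t 8.25 pos [ 0.6836 -0.0504  0.2623] F [0.3551 0.6531 0.4667] M [ 0.05   -0.018   0.0132] open 0.07479139802099449 q [-0.1466  0.3471  1.1837 -0.0034  1.6036  1.5107]
[[ 0.9962 -0.0865  0.0066]
 [-0.0865 -0.9962 -0.0044]
 [ 0.007   0.0038 -1.    ]]
shift [-0.0352 -0.0737  0.0218] turn [ 0.0038 -0.007   0.0013] deg [ 0.2164 -0.4006  0.0771]
```

View pics/side_fz.png

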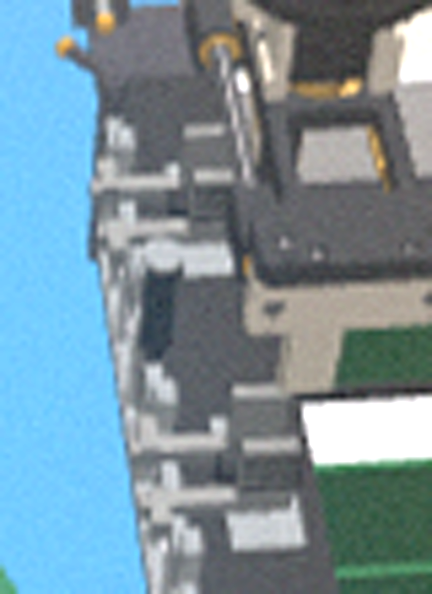

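View pics/top_f.png

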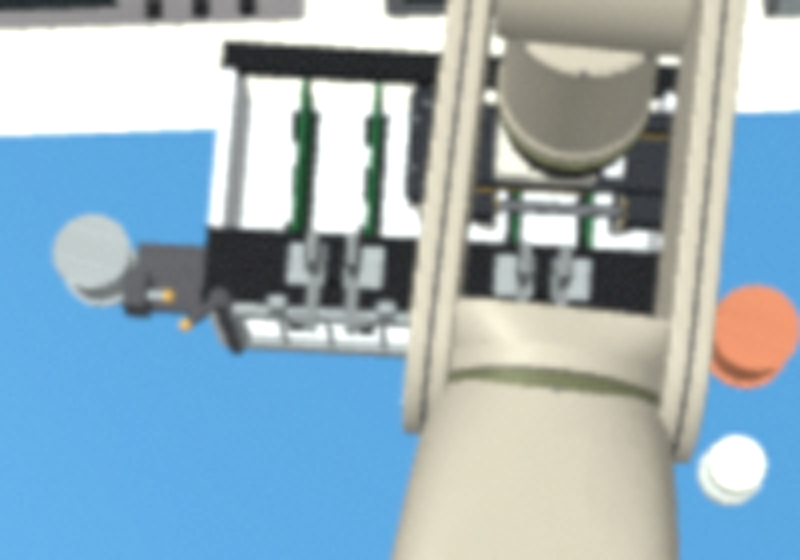

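```bash
python3 rel.py .655 .0265 .24 39.96; python3 rel.py .655 .0265 .24 -50.04|tail -1
```

```text
t 8.35 pos [ 0.6815 -0.0501  0.2567] F [ 0.3855  0.0567 -0.9241] M [0.0495 0.0346 0.024 ] open 0.07439788997365082 q [-0.1466  0.3505  1.1898 -0.0034  1.6019  1.5107]
[[ 0.9963 -0.0865 -0.001 ]
 [-0.0865 -0.9963 -0.0033]
 [-0.0007  0.0033 -1.    ]]
shift [-0.0331 -0.0741  0.0164] turn [ 0.0029  0.002  -0.784 ] deg [  0.1652   0.1155 -44.9197]
shift [-0.0331 -0.0741  0.0164] turn [ 0.0035 -0.0006  0.7868] deg [ 0.1985 -0.0352 45.0802]
```

>>> jog_arm --pt "0.3 -0.01 -0.02 0 0 0 -0.17" --pt "0.4 -0.02 -0.04 0 0 0 -0.35" --pt "0.48 -0.033 -0.074 0 0 0 -0.53" --pt "0.48 -0.033 -0.074 0 0.001 0.001 -0.7" --pt "0.48 -0.033 -0.074 0 0.003 0.002 -0.784"

```text
t: 8.98
tool_pos: [0.654, 0.0272, 0.2548]
orientation: [-2.949, -1.081, 0.004]
force: [0.2, 0.4, -0.4]
opening: 0.0487
```

```bash
python3 rel.py .655 .0265 .21 39.96; python3 look.py g; python3 - <<'E'
import cv2,numpy as np
for n,(r0,r1,c0,c1) in dict(side=(140,250,290,370)).items():
    a=np.load(f"{n}_g.npz")["image"][r0:r1,c0:c1,::-1]
    cv2.imwrite(f"pics/{n}_gz.png",cv2.convertScaleAbs(cv2.resize(a,None,fx=5.4,fy=5.4,interpolation=cv2.INTER_CUBIC),alpha=1.5))
E
```

```text
t 8.975 pos [0.654  0.0272 0.2548] F [ 0.2033  0.3845 -0.4481] M [-0.0215  0.0271  0.0169] open 0.048654467295100284 q [-0.0367  0.2733  1.2861  0.0001  1.5851  0.8314]
[[ 0.7632  0.6462 -0.003 ]
 [ 0.6462 -0.7632  0.0002]
 [-0.0021 -0.0021 -1.    ]]
shift [0.0004 0.0013 0.0448] turn [-0.0021  0.0021  0.0052] deg [-0.1179  0.1218  0.297 ]
```

View pics/side_gz.png

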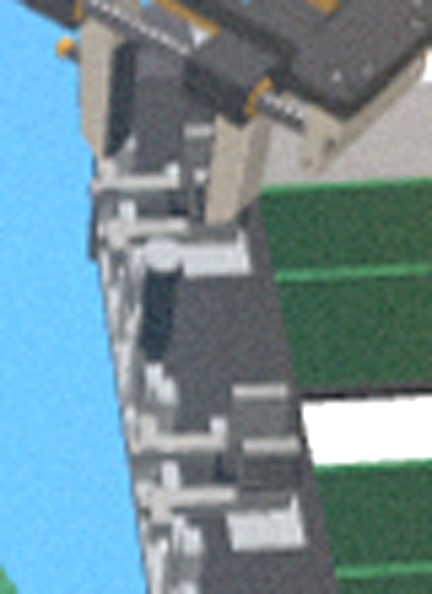

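View pics/top_g.png

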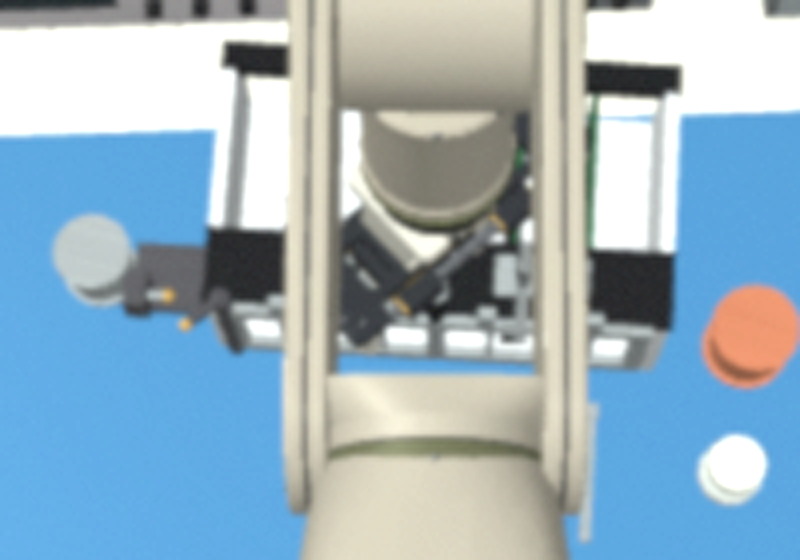

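>>> jog_arm --pt "0.48 0 0.001 0.02 -0.002 0.002 0.005" --pt "0.48 0 0.001 0.04 -0.002 0.002 0.005" --pt "0.48 0 0.001 0.058 -0.002 0.002 0.005" --pt "0.48 0 0.001 0.075 -0.002 0.002 0.005" --pt "0.48 0 0.001 0.088 -0.002 0.002 0.005"

```text
t: 9.7
tool_pos: [0.6543, 0.0259, 0.1653]
orientation: [-2.954, -1.067, 0.002]
force: [0.6, 0.1, -0.6]
opening: 0.0485
```

>>> jog_arm --pt "0.6 0 0 0 0 0 0" --pt "0.75 0 0 0 0 0 0" --pt "0.9 0 0 0 0 0 0" --pt "0.95 0 0 0 0 0 0" --pt "0.95 0 0 0 0 0 0" --force 40

```text
t: 10.32
tool_pos: [0.6547, 0.0261, 0.1662]
orientation: [-2.954, -1.068, -0.0]
force: [-0.4, 0.9, 3.6]
opening: 0.0136
```

```bash
python3 rel.py .655 .0265 .166 39.96; python3 look.py i; python3 - <<'E'
import cv2,numpy as np
for n,(r0,r1,c0,c1) in dict(side=(140,250,290,370)).items():
    a=np.load(f"{n}_i.npz")["image"][r0:r1,c0:c1,::-1]
    cv2.imwrite(f"pics/{n}_iz.png",cv2.convertScaleAbs(cv2.resize(a,None,fx=5.4,fy=5.4,interpolation=cv2.INTER_CUBIC),alpha=1.5))
E
```

```text
t 10.325 pos [0.6547 0.0261 0.1662] F [-0.3856  0.9397  3.6201] M [0.1593 0.1435 0.0047] open 0.013640991127398753 q [-0.0385  0.314   1.399   0.0003  1.4283  0.8387]
[[ 0.769   0.6393  0.0002]
 [ 0.6393 -0.769   0.0002]
 [ 0.0003 -0.     -1.    ]]
shift [ 0.0005 -0.0001  0.0002] turn [-0.     -0.0003 -0.0039] deg [-0.0024 -0.0192 -0.2214]
```

View pics/side_iz.png

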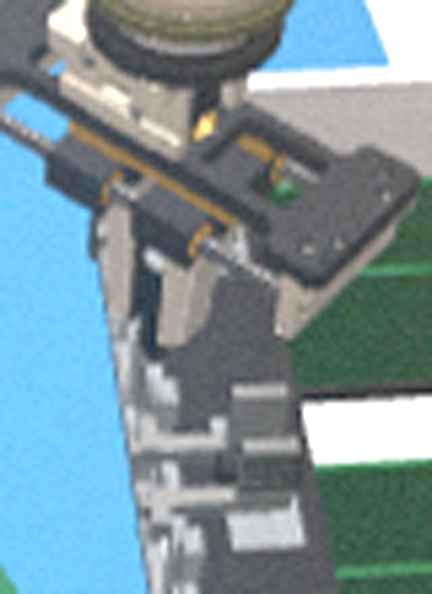

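```bash
cat > arc.py <<'E'
import sys;from plant import robot;import numpy as np
from scipy.spatial.transform import Rotation as R
s=robot.read_state();r=R.from_rotvec(s["orientation"]);p=np.array(s["tool_pos"])
w=-.088;X=np.array([np.cos(w),np.sin(w),0]);Y=np.array([-np.sin(w),np.cos(w),0]);H=np.array([.6683,.1805,.1662])
d=p-H;print("t",s["t"],"rad",np.round(np.hypot(*d[:2]),4),"theta",np.round(np.arctan2(-d@X,-d@Y),3),"F",np.round(s["force"],1),"open",round(s["opening"],4),"z",p[2])
for t in sys.argv[1:]:
    t=float(t);q=H+.155*(-np.cos(t)*Y-np.sin(t)*X);print(t,np.round(r.inv().apply(q-p),4))
w=np.radians(39.96);Yt=np.array([np.sin(w),-np.cos(w),0]);Z=np.array([0,0,-1.])
print("turn",np.round((r.inv()*R.from_matrix(np.c_[np.cross(Yt,Z),Yt,Z])).as_rotvec(),4))
E
python3 arc.py .06 .12 .18 .24 .30
```

```text
t 10.425 rad 0.1549 theta -0.0 F [-1.4  0.5  4.4] open 0.013 z 0.16617616580946284
0.06 [-0.0064 -0.0067 -0.    ]
0.12 [-0.0124 -0.0138 -0.    ]
0.18 [-0.018  -0.0213 -0.    ]
0.24 [-0.0231 -0.0291 -0.    ]
0.3 [-0.0277 -0.0371 -0.    ]
turn [-0.     -0.0003 -0.0038]
```

>>> jog_arm --pt "0.95 -0.0064 -0.0067 0 0 0 0" --pt "0.95 -0.0124 -0.0138 0 0 0 0" --pt "0.95 -0.018 -0.0213 0 0 0 0" --pt "0.95 -0.0231 -0.0291 0 0 0 0" --pt "0.95 -0.0277 -0.0371 0 0 0 0"

```text
t: 11.05
tool_pos: [0.6091, 0.0373, 0.1662]
orientation: [-2.954, -1.068, -0.001]
force: [2.6, 2.6, 1.2]
opening: 0.0134
```

```bash
python3 arc.py .36 .42 .48 .54 .6
```

```text
t 11.05 rad 0.155 theta 0.304 F [2.6 2.6 1.2] open 0.0134 z 0.16622769786987956
0.36 [-0.0038 -0.0078  0.    ]
0.42 [-0.0074 -0.0163  0.    ]
0.48 [-0.0105 -0.0251  0.    ]
0.54 [-0.0131 -0.034   0.    ]
0.6 [-0.0151 -0.0431  0.    ]
turn [ 0.     -0.0006 -0.0038]
```

>>> jog_arm --pt "0.95 -0.0038 -0.0078 0 0 0 0" --pt "0.95 -0.0074 -0.0163 0 0 0 0" --pt "0.95 -0.0105 -0.0251 0 0 0 0" --pt "0.95 -0.0131 -0.034 0 0 0 0" --pt "0.95 -0.0151 -0.0431 0 0 0 0"

```text
t: 11.68
tool_pos: [0.5697, 0.0608, 0.1662]
orientation: [2.954, 1.067, 0.002]
force: [6.2, -0.2, -1.7]
opening: 0.0134
```

```bash
python3 arc.py .66 .72 .78 .84 .9; python3 look.py j
```

```text
t 11.675 rad 0.1551 theta 0.601 F [ 6.2 -0.2 -1.7] open 0.0134 z 0.16622551956851134
0.66 [-0.0014 -0.0091  0.    ]
0.72 [-0.0023 -0.0183  0.    ]
0.78 [-0.0026 -0.0276 -0.    ]
0.84 [-0.0025 -0.0369 -0.    ]
0.9 [-0.0017 -0.0462 -0.    ]
turn [ 0.001  -0.0008 -0.0039]
```

View pics/side_j.png

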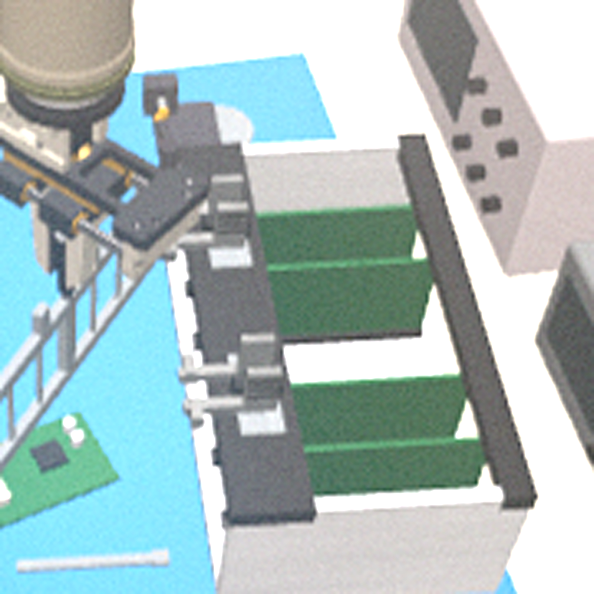

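>>> jog_arm --pt "0.95 -0.0014 -0.0091 0 0 0 0" --pt "0.95 -0.0023 -0.0183 0 0 0 0" --pt "0.95 -0.0026 -0.0276 0 0 0 0" --pt "0.95 -0.0025 -0.0369 0 0 0 0" --pt "0.95 -0.0017 -0.0462 0 0 0 0"

```text
t: 12.4
tool_pos: [0.5382, 0.0962, 0.1662]
orientation: [-2.954, -1.069, -0.001]
force: [5.1, 1.1, -0.7]
opening: 0.0134
```

```bash
python3 arc.py .96 1.02 1.08 1.14 1.2
```

```text
t 12.4 rad 0.155 theta 0.908 F [ 5.1  1.1 -0.7] open 0.0134 z 0.16623311393542134
0.96 [ 0.0012 -0.0079  0.    ]
1.02 [ 0.0031 -0.0171  0.    ]
1.08 [ 0.0055 -0.026   0.    ]
1.14 [ 0.0084 -0.0349  0.    ]
1.2 [ 0.0119 -0.0435  0.    ]
turn [ 0.0002 -0.0007 -0.0031]
```

>>> jog_arm --pt "0.95 0.0012 -0.0079 0 0 0 0" --pt "0.95 0.0031 -0.0171 0 0 0 0" --pt "0.95 0.0055 -0.026 0 0 0 0" --pt "0.95 0.0084 -0.0349 0 0 0 0" --pt "0.95 0.0119 -0.0435 0 0 0 0"

```text
t: 13.02
tool_pos: [0.5193, 0.1377, 0.1662]
orientation: [2.954, 1.069, 0.001]
force: [5.4, -0.6, -1.3]
opening: 0.0134
```

```bash
python3 arc.py 1.27 1.35 1.42 1.5 1.57
```

```text
t 13.025 rad 0.155 theta 1.203 F [ 5.4 -0.6 -1.3] open 0.0134 z 0.16623100923285472
1.27 [ 0.0045 -0.0094  0.    ]
1.35 [ 0.0107 -0.0201  0.    ]
1.42 [ 0.0168 -0.0291  0.    ]
1.5 [ 0.0245 -0.0388  0.    ]
1.57 [ 0.0319 -0.0468  0.    ]
turn [ 0.0004 -0.0006 -0.0032]
```

>>> jog_arm --pt "0.95 0.0045 -0.0094 0 0 0 0" --pt "0.95 0.0107 -0.0201 0 0 0 0" --pt "0.95 0.0168 -0.0291 0 0 0 0" --pt "0.95 0.0245 -0.0388 0 0 0 0" --pt "0.95 0.0319 -0.0468 0 0 0 0"

```text
t: 13.65
tool_pos: [0.5139, 0.1945, 0.1663]
orientation: [2.953, 1.068, 0.001]
force: [5.8, -3.3, -1.6]
opening: 0.0134
```

>>> jog_arm --pt "0.95 0 0 0 0 0 0" --pt "0.95 0 0 0 0 0 0" --pt "0.95 0 0 0 0 0 0"

```text
t: 14.02
tool_pos: [0.5139, 0.1946, 0.1662]
orientation: [2.953, 1.068, 0.001]
force: [4.8, -4.0, -1.7]
opening: 0.0136
```

```bash
python3 arc.py 1.57; python3 - <<'E'
from plant import robot
import cv2,numpy as np
for n in("top","side"):
    c=robot.read_camera(n); cv2.imwrite(f"pics/{n}_k.png",cv2.convertScaleAbs(c["image"][:,:,::-1],alpha=1.3)); np.savez(f"{n}_k.npz",**c)
E
```

```text
t 14.025 rad 0.155 theta 1.574 F [ 4.8 -4.  -1.7] open 0.0136 z 0.16623555828782213
1.57 [-0.0004  0.0005  0.    ]
turn [ 0.0016  0.0002 -0.0032]
```

View pics/side_k.png

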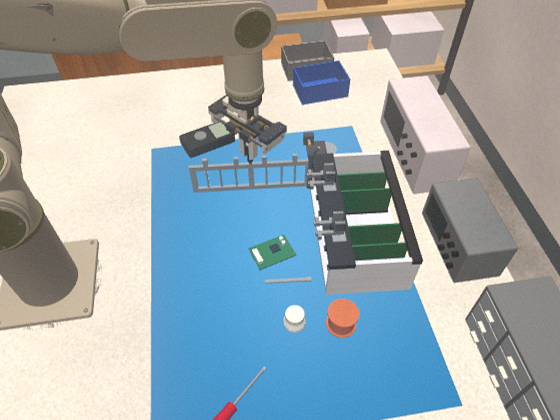

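View pics/top_k.png

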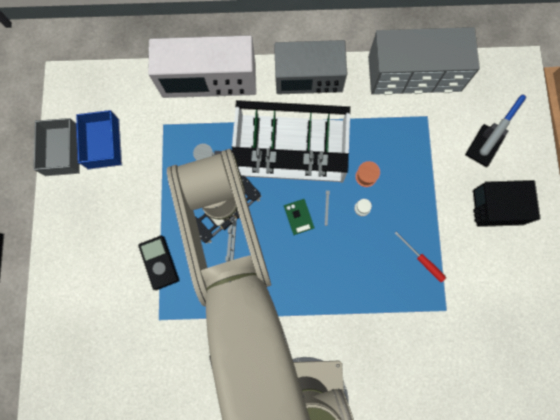

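The side picture shows the gate standing square to the rack's front, from pixel (192,178) to (310,175). It is held by the handle at about (251,155), and the bystanders have not moved. The gate angle comes out at about 1.57 rad and the grip is steady, so I am handing in.

```bash
python3 - <<'E'
from plant import robot
print(robot.close_job()); s=robot.read_state(); print(s["t"],s["tool_pos"],s["opening"],s["force"])
E
```

```text
the job is handed in; nothing more can be done
None
the job is handed in; nothing more can be done
```

The gate is open and square to the rack's front, and I handed the job in at about 14 s with the arm still holding it by the handle.

- **Catches:** I squeezed the hinge-end catch first, then the free-end one. Both closed to about 35–36 mm over the tabs (36 is home), and the pictures afterwards showed all four tabs in.
- **Gate:** I pinched the handle sleeve at 40 N and carried it round the hinge in an arc, past the stiff point. The last check put the gate at about 1.57 rad on a 155 mm radius, with the jaws 13.6 mm apart on the 14 mm sleeve and about 6 N of force on the tool.
- **Other things on the bench:** None appeared to have moved in the last pictures. The highest force I read at any point was about 10 N.

I found no failed or conflicting checks, apart from 2–6 mm of camera scatter when I first located things. Readings stop once the job is handed in, so I could not check the second after it.

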